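# Lathe speed up three clicks, then start

### The job

Push the black selector lever on the lathe's green control box round by three clicks clockwise (seen from above) from where it stands now, then press the green start button fully down and let it go. Only push with the fingers: do not pinch the lever between them, never press the red stop button, and leave the loose things on the bench where they are.

Things in the scene. Friction and masses are not known exactly. Their poses are not given: they have to be found in the camera images.
- control_box: Flat green control box, grey top, screwed to the bench (cannot move), body 190 x 290 mm (x, y), top at 60 mm; flange strips 4 mm high stick out 20 mm at the y ends, a cable gland 22 mm at the far side. Origin: centre of the underside; x away from its front edge, y left, z up. Selector axis at (0, 48) mm. Buttons at y = -97 mm, x = -38 and +38 mm; which one is the green varies.
- scale_centre (a point): Centre of the flat round white scale plate under the lever (172 mm wide, top at 62 mm), on the selector axis; same axes as the control box. Its eight black marks grow clockwise; mark i (0 to 7) lies in the direction 105 - 30*i degrees, counter-clockwise from the x axis.
- selector (a joint): Selector angle, rad: 0 at the first mark (end stop), growing clockwise seen from above to 3.665 (eighth mark, end stop). A click position every 0.5236 rad (30 degrees): a sprung ball holds the lever there; about 0.12 N m (3 N at 45 mm) pushes it over, and past half-way it snaps ahead to the next position and stays. It starts at rest in the first, second or third position.
- selector_axis (a point): Point on the selector's upright axis, 81 mm above the bench, mid-height of the lever; its x axis points along the lever to the pointer end. The lever: black bar 95 mm long (65 mm from axis to pointer end, with a white line on top; 30 mm to the tail), 18 mm thick (8 mm core and a 5 mm cheek on each side), from 68 to 98 mm above the bench. Round hub under it: 44 mm wide, top at 70 mm.
- lever_tip (a point): Point in the lever, 60 mm from the axis towards the pointer end, 81 mm above the bench; turns with the lever.
- lever_rear_face (a point): Cheek on the counter-clockwise side of the lever: pushing on it turns the lever clockwise. Its flat upright face is 9 mm from the lever's middle plane and runs from 57 mm towards the pointer end to 23 mm towards the tail, 68 to 94 mm above the bench. This point lies on the face, 44 mm from the axis, 81 mm above the bench; x along the lever, y out of this face.
- lever_front_face (a point): Point on the face of the cheek on the clockwise side of the lever, opposite the other one; same axes, y into this face. Fingers pressing on both cheeks at once count as pinching.
- start_button_top (a point): Centre of the top of the green button (32 mm wide, spring loaded, 6 mm travel, 5 N when fully down), in a black housing on the control box.
- start_button (a joint): How far the green button is pressed, m: 0 up, 0.006 fully down; springs back.
- stop_button_top (a point): Centre of the top of the red button, same size as the green one, 76 mm from it.
- stop_button (a joint): How far the red button is pressed, m: 0 up, 0.006 fully down; springs back.
- chuck_key: Bystander, loose: T-handled steel chuck key, 77x127x14 mm, lying. Origin: centre of the underside.
- alu_adapter: Bystander, loose: light-coloured metal spool-shaped adapter, 64 mm wide, 39 mm high. Origin: centre of the underside.
- offcut_block: Bystander, loose: small pale wood block, 40x50x26 mm. Origin: centre of the underside.
- blank_2: Bystander, loose: reddish square wood blank, 22x125x20 mm, lying. Origin: centre of the underside.
- spur_drive: Bystander, loose: dark steel drive spur standing on its face, 34 mm wide, 85 mm high. Origin: centre of the underside.
- screw_jar: Bystander, loose: clear jar of screws with a grey cap, 57 mm wide, 80 mm high. Origin: centre of the underside.

How it is judged (in metres and radians):
On the way, in this order (a step that is already met when the one before it is completed fails the run):
1. the lever stands three clicks clockwise of where it began (distance of lever_tip from where it was at the start of the episode between 0.075 and 0.094 m and velocity of joint selector below 0.3 rad/s), for 0.3 s.
2. the green start button is pressed fully down (distance of lever_tip from where it was at the start of the episode between 0.075 and 0.094 m and value of joint start_button above 0.0045 m), for 0.05 s.
At the end, for the whole second after the job is handed in: The lever rests in the click position three clicks (90 degrees) clockwise of its start (its tip point 75 to 94 mm from where it began; 85 mm is exact), the green button was pressed at least 4.5 mm after that, and both buttons are up again (less than 1.5 mm down) (distance of lever_tip from where it was at the start of the episode between 0.075 and 0.094 m and velocity of joint selector between -0.1 and 0.1 rad/s and value of joint each of start_button, stop_button below 0.0015 m); the robot touches nothing.
It fails at once if the green button is pressed while the lever is not three clicks on from its start (value of joint start_button above 0.003 m and not (distance of lever_tip from where it was at the start of the episode between 0.075 and 0.094 m)).
It fails at once if the red stop button is pressed (value of joint stop_button above 0.002 m).
It fails at once if the lever is pinched: the fingers press on both of its cheeks at once (contact force between the fingers and selector_c2 above 1 N and contact force between the fingers and selector_c3 above 1 N).
It fails at once if a loose thing on the bench is moved or lifted (more than 15 mm) (distance of any of chuck_key, alu_adapter, offcut_block, blank_2, spur_drive, screw_jar from where it was at the start of the episode above 0.015 m).
It also fails if it takes over 45 s, if anything falls off the work surface, if the arm or the gripper's body presses on something with over 40 N, if the wrist force passes 120 N, or if a joint passes its speed limit or range.

### The arm

A 6-joint arm with a two-finger parallel gripper is mounted at the origin on a cart in front of the work surface, level with it; the furniture and walls round the work are solid. World frame = base frame: x ahead of the robot, y to its left, z up, the work surface at z = 0. Lengths are in mm, angles in rad, forces in N, time in s.
With the tool pointing down it reaches from about 350 to 775 mm from the base axis. Payload 7.3 kg.
Tool frame: the origin (TCP) lies midway between the tips of the shut fingers; the grasp point (between the pads) lies 19 mm behind it; z points along the fingers, y is the line along which they close (so a half turn about z gives the same grasp; the last joint's range is limited). The gripper opens to 92 mm and grips with 3 to 60 N. Pads are 19 mm wide; open, the fingers measure 130 mm over their backs; the gripper's body (75 mm by 190 mm) begins 47 mm behind the grasp point.
Start: joints at [-1.367, 0.342, 1.524, -0, 1.275, -0.146], TCP at [179.946, -493.218, 226.741] pointing down, gripper open.
Joint ranges: [-2.53, 2.53], [-0.77, 2.02], [0.04, 2.7], [-1, 4.14], [0.28, 2.66], [-3.11, 3.11]. Speed limits (rad/s): [2.57, 2.57, 3.14, 3.14, 3.14, 3.14].

### API

Orientations are given as [roll, pitch, yaw] about the fixed x, y, z axes, in that order (R = Rz(yaw) Ry(pitch) Rx(roll)).
In Python, from plant import bot gives the robot as it stands.
- The arm moves only by the tool jog_arm, never from a script. Its arguments are lists of equal length, an entry for each row: "dp": the shift along the tool's x, y, z in m, a list of three; "twist": the turn about the tool's z in degrees. A call has 1 to 10 rows; each row shifts and turns the commanded pose from where the row before left it, along the tool's axes as they then stand; what a row does not reach is not made up. A row lasts 1/8 s, in which the tool goes at most 62.5 mm and 10.7 degrees, less where a joint would pass 70% of its speed; a pose out of reach is approached as far as the arm can. A call is refused whole if a number of a shift passes 0.0625 or a number of a turn 10.7, either way. A call with a gripper value outside its range is refused whole. "jaw" is the finger opening in m, from 0 to 0.0918, set as the call begins (left out, the last holds). The fingers move at their own pace and stop on an object; the grip force is fixed at half the most. Time passes only in rows, so rows that do not move let the fingers close. It gives the time, the measured TCP pose, the force, the opening and the grip force at its end, in the units of the state.
- bot.get_obs(): the state, without advancing time (a new reading comes with each control period).
- bot.capture(name): name is "scene" or "top" or "wrist"; returns the picture (384x512x3 uint8, blue, green, red); there is no depth.
- bot.camera_params(name): a dict with "fx", "fy", "cx", "cy" (pixels), "k1" (the pictures are not rectified: a ray, as slopes to the right and down, at radius r is drawn at 1 + k1 r^2 times it, then the intrinsics apply), "R" (3x3) and "t" (3): a world point X has camera coordinates R X + t. Camera axes: x right, y down, z forward; pixel columns grow to the right and rows downward; lengths in mm; the calibration is good to about 2 mm. A picture is of the moment at which its call begins: read the wrist's pose just before it. camera_params takes no time and is no camera call; for the wrist camera it gives the pose at the moment of the call.
- bot.close_job(): hands the job in; it is judged then, once.
Trained networks look in the newest picture that a camera, given by its name, has taken for a name from the list of things; names that differ only in an ending like _2 or _b are one class to them, and where a whole thing is asked for, a point or a joint stands for the part that bears it (a point fixed in the world has none). Each returns a list of dicts, best first, with "confidence" (0 to 1); they miss things now and then, are a little off and sometimes report something else, mostly with a low value. They report only what shows in the picture. A call takes as long as a camera call.
- bot.find_in(camera, label): "bbox" ([centre column, centre row, width, height] in pixels, round what is visible of it).
- bot.masks_of(camera, label): "pixels" (384x512 bool, what is visible of it) and "bbox" ([centre column, centre row, width, height] in pixels, round what is visible of it).
The state is a dict: "time": time; "joint_positions": joint angles; "dq": joint speeds; "tau": joint torques, N m; "tool_pos": TCP position; "tcp_rot": TCP orientation; "contact_force": force on the tool from outside, world axes, zero at the start; "moment": the same for the moment, N m; "grip_width": finger opening in mm; "finger_force": force on a finger pad.
Only numpy, scipy, OpenCV 4.12 (cv2) and the standard library are available. Lean on these libraries where they do the work, as an engineer would, in place of code of your own. Each camera call takes 0.05 s, during which the arm holds its last target. There are 200 camera calls.

## Working session

There is one attempt and no reset: what is moved stays moved. The work goes in short steps, Python scripts to look and compute and a tool call to move; the robot and the scene stay as the last step left them, time stands still between calls to the robot, and variables do not carry over. Pictures are saved under pics/ and viewed, at most 10 in all, crops included, and the job is handed in when it is done.

Besides the shell and the picture viewer there is one more tool, called by a JSON object that holds its "name" and its "arguments". jog_arm: Moves the arm, as the interface text tells. Its arguments: {"type":"object","properties":{"dp":{"type":"array"},"twist":{"type":"array"},"jaw":{"type":"number"}},"required":["dp","twist"]}

```bash
mkdir -p pics; cat > h.py <<'E'
import numpy as np, cv2
from plant import bot
def proj(p,X):
    c=np.atleast_2d(X)@np.array(p["R"]).T+np.array(p["t"]); s=c[:,:2]/c[:,2:]
    s=s*(1+p["k1"]*(s**2).sum(1,keepdims=True)); return s*[p["fx"],p["fy"]]+[p["cx"],p["cy"]]
def unproj(p,uv,z):
    d=(np.atleast_2d(uv)-[p["cx"],p["cy"]])/[p["fx"],p["fy"]]; s=d.copy()
    for _ in range(20): s=d/(1+p["k1"]*(s**2).sum(1,keepdims=True))
    R=np.array(p["R"]);o=-R.T@np.array(p["t"]); r=np.c_[s,np.ones(len(s))]@R
    return o+r*((z-o[2])/r[:,2])[:,None]
E
python3 - <<'E'
from h import *
o=bot.get_obs();print({k:np.round(o[k],3) for k in("time","tool_pos","tcp_rot","contact_force")})
ims=[]
for c in("top","scene"):
    im=bot.capture(c);p=bot.camera_params(c);cv2.imwrite(f"pics/{c}0.png",cv2.resize(im,(800,600)))
    cv2.imwrite(f"pics/{c}0raw.png",im)
    print(c,-np.array(p["R"]).T@p["t"])
    for n,z in(("control_box",60),("scale_centre",62),("selector",98),("start_button_top",75),("stop_button_top",75),("chuck_key",7),("alu_adapter",20),("offcut_block",20),("blank_2",15),("spur_drive",40),("screw_jar",40)):
        for d in bot.find_in(c,n)[:1]: print(c,n,round(d["confidence"],2),np.round(d["bbox"]),np.round(unproj(p,d["bbox"][:2],z)[0]))
E
```

```text
{'time': np.float64(0.0), 'tool_pos': array([ 179.848, -492.788,  226.021]), 'tcp_rot': array([-3.14, -0.  ,  0.35]), 'contact_force': array([0.347, 0.204, 0.217])}
top [ 264.8151485    92.61955921 1581.02332533]
top scale_centre 0.66 [325. 196.  11.  11.] [ 585. -135.   62.]
top selector 0.69 [276. 194.  15.  27.] [578.  24.  98.]
top stop_button_top 0.38 [321. 217.   8.  10.] [ 513. -123.   75.]
top alu_adapter 0.62 [168. 187.  19.  16.] [601. 379.  20.]
top blank_2 0.59 [274. 194.  18.  20.] [596.  27.  15.]
top spur_drive 0.66 [182. 155.  12.  13.] [706. 336.  40.]
top screw_jar 0.58 [124. 212.  16.  19.] [506. 511.  40.]
scene [-177.0054034   982.35080046  998.16719186]
scene control_box 0.82 [281. 206.  96.  68.] [535.   4.  60.]
scene scale_centre 0.71 [282. 209.  99.  70.] [521.  18.  62.]
scene start_button_top 0.45 [294. 179.  10.   9.] [ 585. -133.   75.]
scene stop_button_top 0.59 [311. 188.   9.   6.] [ 505. -125.   75.]
scene chuck_key 0.67 [225. 287.  37.  27.] [465. 354.   7.]
scene alu_adapter 0.77 [186. 271.  21.  24.] [586. 394.  20.]
scene offcut_block 0.66 [338. 174.  13.  12.] [ 521. -335.   20.]
scene blank_2 0.49 [275. 166.  14.  24.] [ 746. -232.   15.]
scene spur_drive 0.61 [281. 210. 101.  66.] [538.   1.  40.]
scene screw_jar 0.56 [174. 298.  21.  29.] [520. 494.  40.]
```

```bash
python3 - <<'E'
import cv2
a=cv2.imread("pics/top0raw.png")[145:245,230:363];cv2.imwrite("pics/t1.png",cv2.resize(a,None,fx=6,fy=6,interpolation=cv2.INTER_CUBIC))
a=cv2.imread("pics/scene0raw.png")[140:310,160:360];cv2.imwrite("pics/s1.png",cv2.resize(a,None,fx=3.5,fy=3.5,interpolation=cv2.INTER_CUBIC))
E
```

```text
(no output)
```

View pics/t1.png

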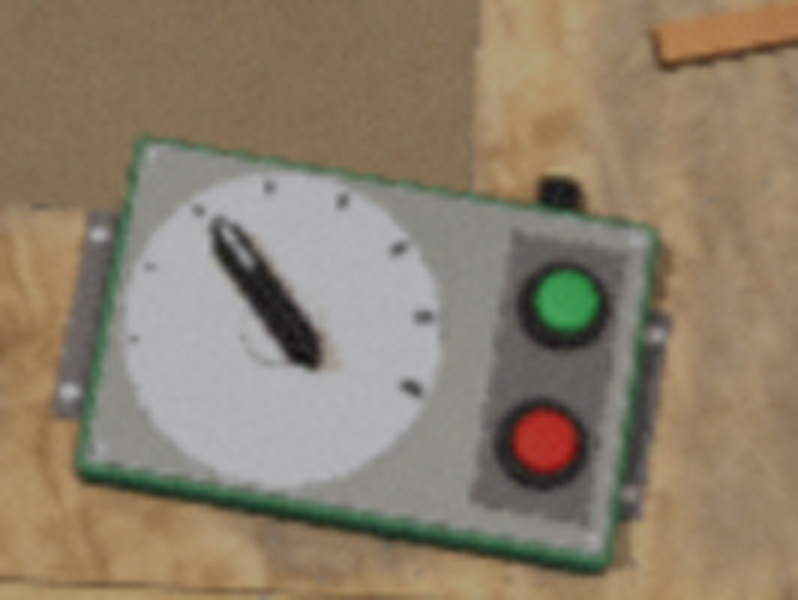

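View pics/s1.png

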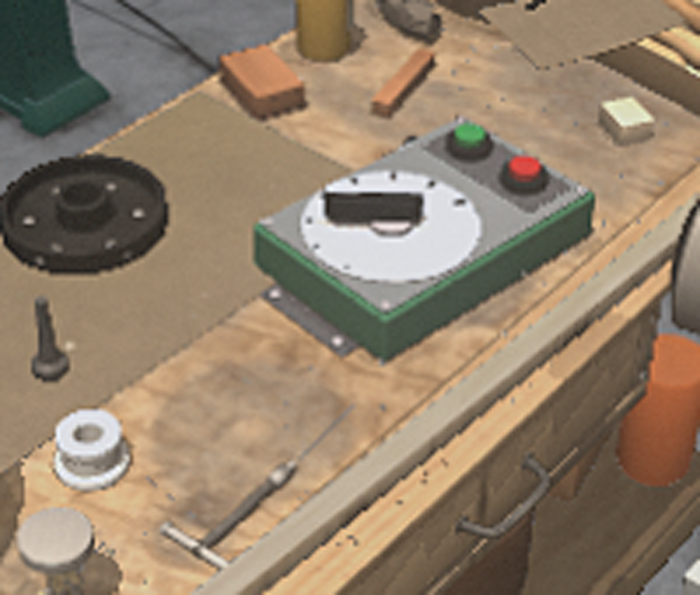

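The top picture shows the lever pointing at the third mark (crop 198,210) and the target is the sixth mark (400,247). Green is the far button (567,300) and red the near one (545,440).

```bash
python3 - <<'E'
from h import *
from scipy.optimize import least_squares
p=bot.camera_params("top")
im=cv2.imread("pics/top0raw.png")
c2p=lambda c:(np.array(c,float)+.5)/6-.5+[230,145]
mk=c2p([(133,340),(150,267),(198,210),(270,187),(342,200),(400,247),(424,317),(410,387)])
cor=c2p([(142,140),(655,232),(607,560),(82,465)])
hsv=cv2.cvtColor(im,cv2.COLOR_BGR2HSV)
m=((hsv[...,1]<40)&(hsv[...,2]>150)).astype(np.uint8); n,l,s,ce=cv2.connectedComponentsWithStats(m[145:245,230:363]); i=1+s[1:,4].argmax()
print("plate comp",s[i],ce[i])
def red(im,lo,hi):
    m=cv2.inRange(hsv,lo,hi)[185:235,310:340]; y,x=np.nonzero(m); return np.array([x.mean()+310,y.mean()+185]),len(x)
bt=c2p([(567,300),(545,440)])
def f(v):
    x,y,a,r,zb=v;a/=57.2958;th=np.radians(105-30*np.arange(8))
    T=lambda q:np.c_[q[:,0]*np.cos(a)-q[:,1]*np.sin(a)+x,q[:,0]*np.sin(a)+q[:,1]*np.cos(a)+y,q[:,2]]
    M=np.c_[r*np.cos(th),48+r*np.sin(th),th*0+62]
    C=np.array([(95,145,60),(95,-145,60),(-95,-145,60),(-95,145,60.)])
    B=np.array([(38,-97,zb),(-38,-97,zb)])
    return np.concatenate([(proj(p,T(M))-mk).ravel(),(proj(p,T(C))-cor).ravel(),(proj(p,T(B))-bt).ravel(),[(zb-85)/10]])
s=least_squares(f,[540,0,-10,76,85],loss="soft_l1");print(np.round(s.x,2),np.round(f(s.x),1))
x,y,a=s.x[:3];a=np.radians(a);R=np.array([[np.cos(a),-np.sin(a)],[np.sin(a),np.cos(a)]])
for n,q in(("axis",(0,48)),("green",(38,-97)),("red",(-38,-97))):print(n,np.round(R@q+[x,y],1))
E
```

```text
plate comp [  20   29   54   53 1964] [46.4185336  55.35132383]
[560.91 -27.07  -8.05  77.74  85.83] [ 0.5 -0.3 -0.  -0.2  0.   0.2 -0.3  0.  -0.1  0.1 -0.2  0.1  0.2  0.
  0.5  0.5 -1.1 -2.1  1.4 -1.3  0.6  1.6 -2.1  0.5 -0.1 -0.  -0.2 -0.
  0.1]
axis [567.6  20.5]
green [ 584.9 -128.4]
red [ 509.7 -117.8]
```

```bash
cat >> h.py <<'E'
from scipy.spatial.transform import Rotation as Ro
def totool(target,yawdeg):
    "rows: shift in tool axes (present) to target, twist deg"
    o=bot.get_obs();R=Ro.from_euler("xyz",o["tcp_rot"]).as_matrix();p=np.array(o["tool_pos"])
    return np.round(R.T@(np.array(target)-p),1), np.round((np.degrees(o["tcp_rot"][2])-yawdeg+180)%360-180,1)
E
python3 - <<'E'
from h import *
p=bot.camera_params("wrist");c=-np.array(p["R"]).T@p["t"];o=bot.get_obs();R=Ro.from_euler("xyz",o["tcp_rot"]).as_matrix()
print("cam in tool",R.T@(c-o["tool_pos"]),R.T@np.array(p["R"])[2],p["fx"])
print(totool([500,0,260],37),totool([560,-90,260],37))
E
```

```text
cam in tool [  83.47023688    0.71330955 -158.24609868] [-3.07830747e-01 -1.01739004e-05  9.51441134e-01] 323.69448059608476
(array([ 469.7, -353.7,  -33.3]), np.float64(-17.0)) (array([ 495.2, -248.6,  -33.3]), np.float64(-17.0))
```

{"name": "jog_arm", "arguments": {"dp": [[0,0,-0.033],[0.056,-0.036,0],[0.056,-0.036,0],[0.056,-0.036,0],[0.056,-0.036,0],[0.056,-0.036,0],[0.056,-0.036,0],[0.056,-0.036,0],[0.056,-0.036,0],[0.05,-0.034,0]], "twist": [0,0,0,0,0,0,0,0,0,0], "jaw": 0}}

```text
time: 2.45
tool_pos: [518.8, -44.1, 259.9]
tcp_rot: [3.141, -0.0, 0.35]
contact_force: [1.8, -1.4, -0.0]
grip_width: 1.0
finger_force: 0.0
```

{"name": "jog_arm", "arguments": {"dp": [[0,0,0],[0,0,0],[0,0,0],[0,0,0]], "twist": [-8.5,-8.5,0,0]}}

```text
time: 2.95
tool_pos: [517.7, -46.2, 259.7]
tcp_rot: [3.141, -0.0, 0.643]
contact_force: [-0.1, 0.1, 0.5]
grip_width: 0.1
finger_force: 0.0
```

```bash
python3 - <<'E'
from h import *
o=bot.get_obs();print({k:np.round(o[k],3) for k in("time","tool_pos","tcp_rot","contact_force","grip_width")})
p=bot.camera_params("wrist");im=bot.capture("wrist");np.save("pics/wp.npy",p,allow_pickle=True);cv2.imwrite("pics/w0raw.png",im)
v=im.copy()
a=np.radians(-8.05);R=np.array([[np.cos(a),-np.sin(a)],[np.sin(a),np.cos(a)]])
th=np.radians(105-30*np.arange(8))
q=np.r_[np.c_[77.7*np.cos(th),48+77.7*np.sin(th),th*0+62],[(38,-97,86),(-38,-97,86)],[(0,48,98)]]
X=np.c_[q[:,:2]@R.T+[560.9,-27.1],q[:,2]]
P=proj(p,X);print(np.round(P))
v=cv2.resize(v,(800,600),interpolation=cv2.INTER_CUBIC)
for u in P: cv2.circle(v,tuple(np.int32((u+.5)*1.5625)),3,(255,0,255),1)
cv2.imwrite("pics/w0.png",v)
E
```

```text
{'time': np.float64(2.95), 'tool_pos': array([517.686, -46.158, 259.732]), 'tcp_rot': array([ 3.141, -0.   ,  0.643]), 'contact_force': array([-0.129,  0.089,  0.49 ]), 'grip_width': np.float64(0.143)}
[[161.  47.]
 [187.  16.]
 [226.   5.]
 [265.  16.]
 [293.  47.]
 [301.  86.]
 [290. 124.]
 [264. 150.]
 [351. 162.]
 [297. 209.]
 [225.  87.]]
```

View pics/w0.png

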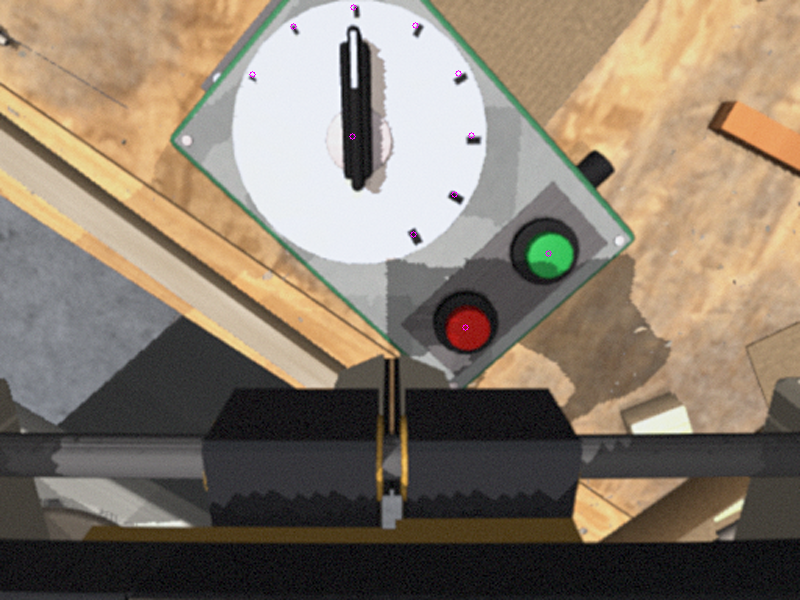

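The wrist picture agrees with the fit to about 2 mm (lever upright in the picture at column 355, green button at (548,253)). I'll move beside the lever's counter-clockwise face and go down.

{"name": "jog_arm", "arguments": {"dp": [[0.042,-0.025,0],[0.042,-0.025,0],[0.04,-0.0235,0],[0,0,0.04],[0,0,0.04],[0,0,0.04],[0,0,0.03],[0,0,0.02],[0,0,0.013],[0,0,0]], "twist": [0,0,0,0,0,0,0,0,0,0]}}

```text
time: 4.25
tool_pos: [572.1, 87.2, 76.1]
tcp_rot: [-3.141, 0.001, 0.646]
contact_force: [0.0, 0.6, 1.5]
grip_width: 0.7
finger_force: 0.0
```

{"name": "jog_arm", "arguments": {"dp": [[0,0,0],[0,0.008,0],[0,0.004,0],[0,0.002,0],[0,0.002,0],[0,0,0]], "twist": [0,0,0,0,0,0]}}

```text
time: 5.0
tool_pos: [582.1, 74.5, 76.7]
tcp_rot: [3.142, 0.0, 0.646]
contact_force: [-0.4, 0.1, 0.2]
grip_width: 0.6
finger_force: 0.0
```

{"name": "jog_arm", "arguments": {"dp": [[0,0.002,0],[0,0.002,0],[0,0.001,0],[0,0,0]], "twist": [0,0,0,0]}}

```text
time: 5.5
tool_pos: [585.1, 70.5, 76.7]
tcp_rot: [3.142, 0.0, 0.646]
contact_force: [-0.2, -0.2, 0.6]
grip_width: 0.5
finger_force: 0.0
```

{"name": "jog_arm", "arguments": {"dp": [[0,0.001,0],[0,0.001,0],[0,0,0]], "twist": [0,0,0]}}

```text
time: 5.88
tool_pos: [586.3, 68.9, 76.7]
tcp_rot: [3.141, -0.0, 0.646]
contact_force: [0.3, 0.9, 0.0]
grip_width: 0.3
finger_force: 0.0
```

{"name": "jog_arm", "arguments": {"dp": [[0.00135,0.00234,0],[0.00135,0.00234,0],[0.00135,0.00234,0],[0.00135,0.00234,0],[0.00135,0.00234,0],[0.00135,0.00234,0],[0.00135,0.00234,0],[0.00135,0.00234,0],[0,0,0]], "twist": [3,3,3,3,3,3,3,3,0]}}

```text
time: 7.0
tool_pos: [604.2, 57.1, 76.7]
tcp_rot: [3.141, -0.0, 0.228]
contact_force: [-0.1, -0.8, -0.6]
grip_width: 0.2
finger_force: 0.0
```

```bash
cat > look.py <<'E'
from h import *
import sys
o=bot.get_obs();d=np.array(o["tool_pos"])[:2]-[567.5,20.5];y=o["tcp_rot"][2]
print(o["time"],np.degrees(y),"r tool",np.round([d@[np.cos(y),np.sin(y)],d@[np.sin(y),-np.cos(y)]],1),np.round(o["contact_force"],1))
im=bot.capture("top");cv2.imwrite("pics/"+sys.argv[1],cv2.resize(im[145:245,230:363],None,fx=6,fy=6,interpolation=cv2.INTER_CUBIC))
w=bot.capture("wrist");cv2.imwrite("pics/w"+sys.argv[1],cv2.resize(w,(640,480)))
E
python3 look.py a.png
```

```text
7.0 13.060812989306795 r tool [ 44.1 -27.4] [-0.1 -0.8 -0.6]
```

View pics/wa.png

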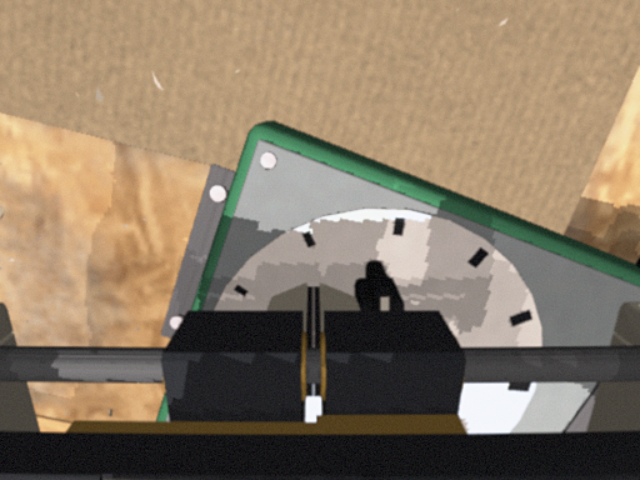

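The lever has snapped one click to the fourth mark (399,227). I'll continue the arc.

{"name": "jog_arm", "arguments": {"dp": [[0.00135,0.00234,0],[0.00135,0.00234,0],[0.00135,0.00234,0],[0.00135,0.00234,0],[0.00135,0.00234,0],[0.00135,0.00234,0],[0.00135,0.00234,0],[0.00135,0.00234,0],[0.00135,0.00234,0],[0,0,0]], "twist": [3,3,3,3,3,3,3,3,3,0]}}

```text
time: 8.35
tool_pos: [616.5, 36.7, 76.7]
tcp_rot: [3.141, -0.0, -0.242]
contact_force: [-0.4, -0.6, 0.6]
grip_width: 0.3
finger_force: 0.0
```

{"name": "jog_arm", "arguments": {"dp": [[0.00135,0.00234,0],[0.00135,0.00234,0],[0.00135,0.00234,0],[0.00135,0.00234,0],[0.00135,0.00234,0],[0.00135,0.00234,0],[0.00135,0.00234,0],[0,0,0]], "twist": [3,3,3,3,3,3,3,0]}}

```text
time: 9.35
tool_pos: [619.8, 19.6, 76.8]
tcp_rot: [-3.138, -0.0, -0.609]
contact_force: [4.1, 8.3, -3.1]
grip_width: 0.7
finger_force: 4.4
```

```bash
python3 look.py b.png
```

```text
9.35 -34.91528036490718 r tool [ 43.4 -29.2] [ 4.1  8.3 -3.1]
```

View pics/wb.png

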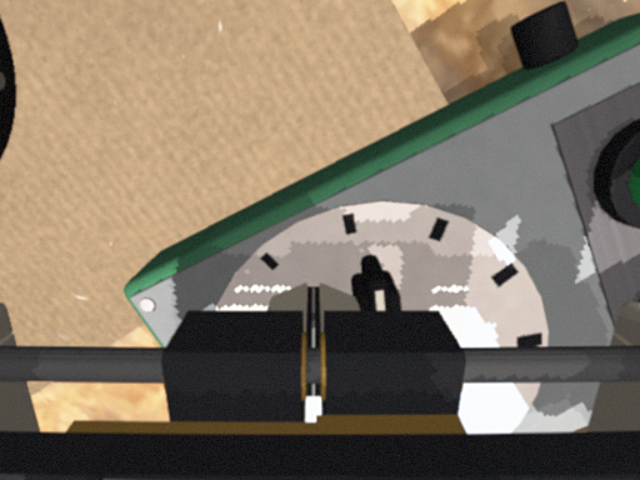

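The lever is between the fifth mark (349,222) and the sixth (439,230), close to the snap point. I'll nudge further in small rows.

{"name": "jog_arm", "arguments": {"dp": [[0.0009,0.00156,0],[0.0009,0.00156,0],[0,0,0],[0,0,0]], "twist": [2,2,0,0]}}

```text
time: 9.95
tool_pos: [618.3, 13.9, 76.7]
tcp_rot: [3.141, 0.0, -0.679]
contact_force: [-0.3, -0.1, -0.3]
grip_width: 0.6
finger_force: 0.0
```

{"name": "jog_arm", "arguments": {"dp": [[0,-0.006,0],[0,-0.01,0],[0,0,-0.03],[0,0,-0.05],[0,0,-0.05],[-0.06,0,0],[-0.05,0,0],[0,0,0]], "twist": [0,0,0,0,0,0,0,0]}}

```text
time: 10.95
tool_pos: [541.0, 98.4, 207.3]
tcp_rot: [3.142, 0.001, -0.676]
contact_force: [1.0, -0.2, -0.4]
grip_width: 0.7
finger_force: 0.0
```

```bash
python3 look.py c.png; python3 - <<'E'
from h import *
print(totool([584.9,-128.4,130],np.degrees(bot.get_obs()["tcp_rot"][2])))
p=bot.camera_params("wrist")
print(proj(p,[[584.9,-128.4,86],[567.6,20.5,98]])*1.25)
print([(round(d["confidence"],2),unproj(p,d["bbox"][:2],86)[0].round(1),np.round(d["bbox"])) for d in bot.find_in("wrist","start_button_top")])
E
```

```text
10.95 -38.74772191772221 r tool [-69.4 -44.2] [ 1.  -0.2 -0.4]
(array([173.1, 149.2,  77.4]), np.float64(0.0))
[[558.11155709 -47.39625422]
 [380.28560817 133.45427566]]
[]
```

View pics/wc.png

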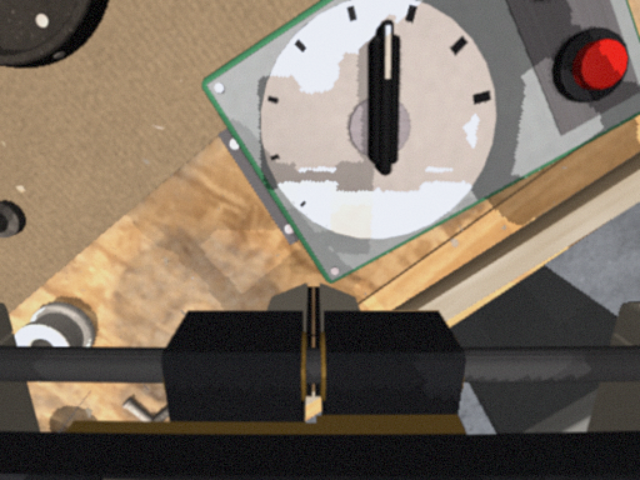

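The lever stands midway between the fifth mark (351,12) and the sixth (411,12): it points up at (388,25). It's balanced at the half-way point, so I'll go back the same way and push a little further.

{"name": "jog_arm", "arguments": {"dp": [[0.05,0,0],[0.06,0,0],[0,0,0.05],[0,0,0.05],[0,0,0.03],[0,0,0],[0,0.01,0],[0,0.004,0],[0,0.002,0],[0,0,0]], "twist": [0,0,0,0,0,0,0,0,0,0]}}

```text
time: 12.35
tool_pos: [618.8, 14.1, 77.5]
tcp_rot: [-3.141, -0.001, -0.68]
contact_force: [-0.5, -0.7, 0.0]
grip_width: 0.3
finger_force: 0.0
```

{"name": "jog_arm", "arguments": {"dp": [[0.0009,0.00156,0],[0.0009,0.00156,0],[0.0009,0.00156,0],[0.0009,0.00156,0],[0,0,0],[0,0,0]], "twist": [2,2,2,2,0,0]}}

```text
time: 13.1
tool_pos: [617.0, 7.2, 76.6]
tcp_rot: [3.141, 0.0, -0.819]
contact_force: [-0.6, 0.4, -0.0]
grip_width: 0.6
finger_force: 0.0
```

```bash
python3 look.py d.png
```

```text
13.1 -46.9465618225439 r tool [ 43.5 -27.1] [-0.6  0.4 -0. ]
```

View pics/wd.png

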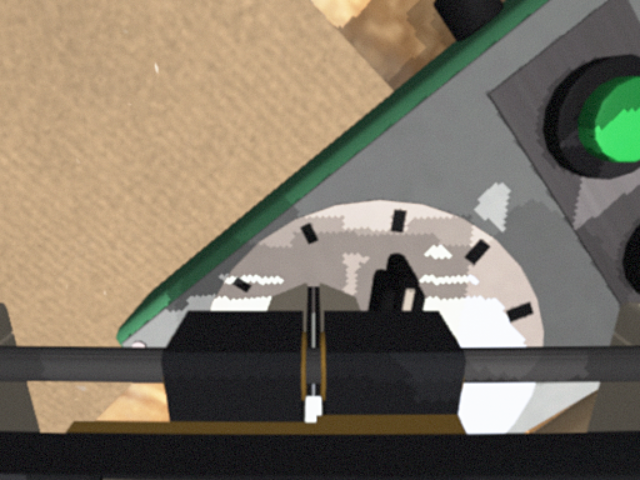

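The lever tip (400,258) now lies in line with the sixth mark (399,220), ahead of the finger. I'll retract and move over to the green button with the jaws open, so one finger does the pressing.

{"name": "jog_arm", "arguments": {"dp": [[0,-0.006,0],[0,-0.01,0],[0,0,-0.03],[0,0,-0.05],[0,0,-0.05],[0.0295,0.0424,0],[0.0295,0.0424,0],[0.0295,0.0424,0],[0.0295,0.0424,0],[0,0,0]], "twist": [0,0,0,0,0,0,0,0,0,0]}}

```text
time: 14.45
tool_pos: [584.9, -187.1, 206.6]
tcp_rot: [3.141, -0.001, -0.824]
contact_force: [-0.2, 1.1, 0.1]
grip_width: 0.6
finger_force: 0.0
```

{"name": "jog_arm", "arguments": {"dp": [[0,0,0],[0,0,0],[0,0,0],[0,0,0],[0,0,0],[0,0,0],[0,0,0]], "twist": [-9.4,-9.4,-9.4,-9.4,-9.4,0,0], "jaw": 0.0918}}

```text
time: 15.32
tool_pos: [585.7, -183.1, 206.7]
tcp_rot: [-3.142, -0.0, -0.002]
contact_force: [-0.8, 0.6, 0.0]
grip_width: 65.9
finger_force: 0.0
```

```bash
python3 look.py e.png; python3 - <<'E'
from h import *
p=bot.camera_params("wrist");o=bot.get_obs();print(o["tool_pos"],o["grip_width"])
print("pred",proj(p,[[584.9,-128.4,86],[567.6,20.5,98],[509.7,-117.8,86]]).round())
im=bot.capture("wrist");h=cv2.cvtColor(im,cv2.COLOR_BGR2HSV);m=cv2.inRange(h,(50,120,60),(75,255,255))
n,l,s,c=cv2.connectedComponentsWithStats(m)
for i in 1+np.argsort(-s[1:,4])[:3]: print(s[i],c[i].round(1),unproj(p,c[i],86)[0].round(1))
t=bot.capture("top");a=t[145:245,230:363];b=cv2.resize(a,None,fx=6,fy=6,interpolation=cv2.INTER_CUBIC)[100:500,60:700]
w=cv2.resize(im,(512*640//512,480));
cv2.imwrite("pics/both.png",np.vstack([b[:, :],np.zeros((1,640,3),np.uint8)])[:400]);cv2.imwrite("pics/wf.png",w)
b2=cv2.resize(b,(384,240));w2=cv2.resize(w,(416,312));cv=np.zeros((312,800,3),np.uint8);cv[:240,:384]=b2;cv[:,384:]=w2;cv2.imwrite("pics/both.png",cv)
E
```

```text
15.325 -0.08932849784836572 r tool [ 18.5 203.6] [-0.8  0.6  0. ]
[ 585.49089857 -183.43192008  206.73377442] 73.50226315820682
pred [[188. 181.]
 [ 21. 204.]
 [182. 255.]]
[176 163  35  35 931] [193.  180.5] [ 585.8 -132.6   86. ]
[228 255   6  23  42] [230.6 266.4] [ 497.5 -164.7   86. ]
[238 192   4  21  36] [239.4 201.7] [ 565.4 -174.2   86. ]
```

View pics/both.png

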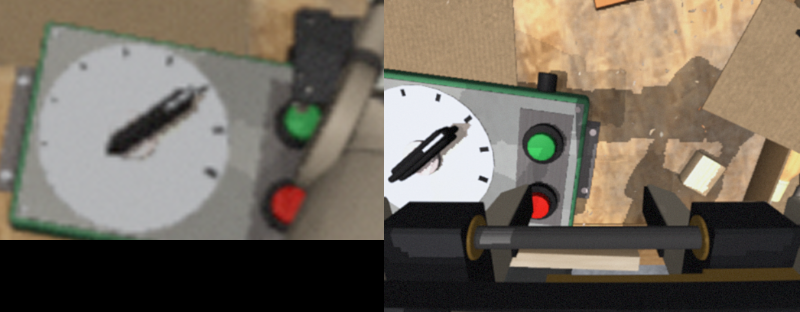

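The lever rests at the sixth mark (205,90 in the left half), and the green button (541,147 right) lies under the left finger's line. Going down.

{"name": "jog_arm", "arguments": {"dp": [[0,0,0.04],[0,0,0.04],[0,0,0.02],[0,0,0.01],[0,0,0],[0,0,0]], "twist": [0,0,0,0,0,0]}}

```text
time: 16.27
tool_pos: [586.0, -184.2, 97.9]
tcp_rot: [3.141, -0.002, 0.001]
contact_force: [-0.7, 0.8, 0.4]
grip_width: 91.7
finger_force: 0.0
```

{"name": "jog_arm", "arguments": {"dp": [[0,0,0.003],[0,0,0.003],[0,0,0.002],[0,0,0]], "twist": [0,0,0,0]}}

```text
time: 16.77
tool_pos: [585.2, -183.8, 88.5]
tcp_rot: [-3.142, 0.0, 0.001]
contact_force: [-0.6, 0.0, -0.3]
grip_width: 91.6
finger_force: 0.0
```

{"name": "jog_arm", "arguments": {"dp": [[0,0,0.002],[0,0,0.002],[0,0,0.002],[0,0,0]], "twist": [0,0,0,0]}}

```text
time: 17.27
tool_pos: [585.3, -183.9, 82.8]
tcp_rot: [3.142, -0.0, 0.001]
contact_force: [0.6, 0.6, 2.1]
grip_width: 92.0
finger_force: 1.1
```

{"name": "jog_arm", "arguments": {"dp": [[0,0,0.002],[0,0,0.001],[0,0,0]], "twist": [0,0,0]}}

```text
time: 17.65
tool_pos: [585.4, -183.9, 79.9]
tcp_rot: [3.141, -0.0, 0.001]
contact_force: [-0.9, -0.3, 4.2]
grip_width: 92.0
finger_force: 1.9
```

{"name": "jog_arm", "arguments": {"dp": [[0,0,0.001],[0,0,0.001],[0,0,0]], "twist": [0,0,0]}}

```text
time: 18.02
tool_pos: [585.4, -183.9, 78.2]
tcp_rot: [3.141, -0.0, 0.001]
contact_force: [-2.0, 0.8, 6.1]
grip_width: 92.0
finger_force: 3.5
```

{"name": "jog_arm", "arguments": {"dp": [[0,0,0.001],[0,0,0]], "twist": [0,0]}}

```text
time: 18.27
tool_pos: [585.5, -183.9, 78.1]
tcp_rot: [3.141, -0.001, 0.001]
contact_force: [-3.6, 0.7, 13.4]
grip_width: 92.0
finger_force: 6.2
```

The button is bottomed out: the spring rise is followed by a stiff stop at 78 mm. I'll release it and retreat.

{"name": "jog_arm", "arguments": {"dp": [[0,0,-0.005],[0,0,-0.015],[0,0,-0.04],[0,0,-0.05],[0,0,-0.03],[0,0,0],[0,0,0]], "twist": [0,0,0,0,0,0,0]}}

```text
time: 19.15
tool_pos: [584.7, -183.6, 215.6]
tcp_rot: [-3.141, 0.002, 0.001]
contact_force: [0.2, 0.1, -0.5]
grip_width: 91.6
finger_force: 0.0
```

```bash
python3 look.py g.png
```

```text
19.15 0.038561425971924745 r tool [ 17.1 204.1] [ 0.2  0.1 -0.5]
```

View pics/wg.png

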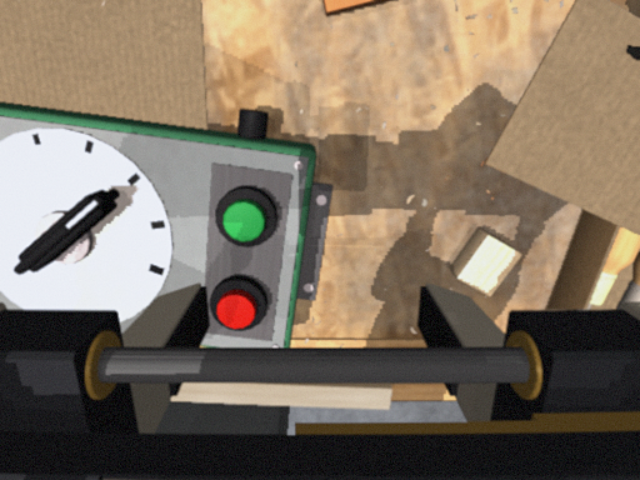

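The lever points at the sixth mark (134,180), both buttons are up (243,220 and 237,308), and the arm is clear.

```bash
python3 -c "
from plant import bot
print(bot.close_job())"
```

```text
the job is handed in; nothing more can be done
None
```

I pushed the lever three clicks clockwise (third to sixth mark), pressed the green button down to its stop and let it go, and handed in the job at about 19 s; the hand-in call returned no verdict.

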